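# Unlock the pedal feeder and let the roller down to the pick-up end

### The job

Unlock the measuring bench's pedal feeder: draw the lock pin up out of its bore and park it in the open notch at the side of the same plate, pushed in to the notch's closed end and hanging upright by its collar. Then press the pedal right down to its stop and hold it there until the steel roller has rolled down the chute to its low end wall, and let the pedal come back up. Do not touch the roller, and leave the things standing on and around the feeder where they are.

Things in the scene. Friction and masses are not known exactly. Their poses are not given: they have to be found in the camera images.
- feeder: fixed pedal feeder: dark grey base plate 265 x 285 x 10 mm, bracket with a steel top plate (14 mm thick, top 135 mm above the table, x -5 to 65, y -125 to 45 mm), pedal pointing to -x, aluminium chute along the +y side. Origin on the table near the base's middle; x away from the tread, y to the chute. Chute: x -150 to 90, y 52 to 128, sloping down to -x, at most 115 mm high
- pin: loose steel lock pin, upright: shank 14 mm diameter, 60 mm long below the collar (last 4 mm tapered); collar 34 mm diameter, 6 mm thick; above it a round dark grip 24 mm diameter, 42 mm high. Origin on its axis at the collar's underside, z up. Starts in the bore, collar on the plate, where it blocks the pedal after about 0.06 rad
- bore (a point): mouth of the bore (16 mm wide, through the plate) at the plate's top surface; axes as the feeder's
- notch (a point): parked place of the pin's origin, on the side notch's axis at the plate's top; axes as the feeder's. Notch: U slot right through the plate, 20 mm wide along y, open at the plate's front edge 29.5 mm to -x of here, closed end 10.5 mm to +x (the shank touches it 3.5 mm past here). Free below down to the base plate; a 28 mm high ring lies on that, in front
- tread (a point): top centre of the pedal's tread, a steel plate with black rubber, 80 mm along x, 76 mm along y; moves with the pedal: about 98 mm above the table at rest, 49 mm at the stop. Hinge axis along the feeder's y at x = 40 mm, 75 mm above the table, 159 mm from here. The tread rises 0.15 rad to the front at rest, dips 0.15 rad at the stop
- pedal (a joint): pedal angle in rad: 0 up at rest, 0.30 fully down at its stop; a spring returns it. About 7 N at the tread to start it, 14 N at the stop. Its tongue holds the roller back and clears the chute's floor from about 0.25 rad
- roller: plain steel roller, 40 mm in diameter, 60 mm long, lying across the chute (its axis along the feeder's y), held half way down by the pedal's tongue. Origin at its centre; it turns as it rolls
- pickup (a point): where the roller's centre comes to rest against the chute's low end wall; axes as the feeder's
- ring_gauge: bystander: plain steel ring gauge, outer diameter 60 mm, 18 mm high, lying on the feeder's base plate; origin at centre of its underside
- v_block: bystander: dark steel V-block 70 x 50 x 45 mm standing on the table beside the feeder; origin at centre of its underside
- pen_cup: bystander: white cup 72 mm wide, 95 mm high, with pens reaching 145 mm, standing beside the chute; origin at centre of its underside
- cleaner: bystander: bottle 56 mm wide, 130 mm high, standing beside the feeder; origin at centre of its underside
Not all that is in view belongs to the job. Leave any brown or red look-alike of the pin alone.

How it is judged:
By the outcome, as a careful person would: the job done as asked, in the order asked, and still so for the second after the job is handed in, with the robot touching nothing.
It also fails if it takes over 58 s, if anything falls off the work surface, if the arm or the gripper's body presses on something with over 40 N, if the wrist force passes 120 N, or if a joint passes its speed limit or range.

### The arm

A 6-joint arm with a two-finger parallel gripper is mounted at the origin on the work surface. World frame = base frame: x ahead of the robot, y to its left, z up, the work surface at z = 0. Lengths are in m, angles in rad, forces in N, time in s.
With the tool pointing down it reaches from about 0.25 to 0.725 m from the base axis. Payload 4 kg.
Tool frame: the origin (TCP) lies midway between the tips of the shut fingers; the grasp point (between the pads) lies 19 mm behind it; z points along the fingers, y is the line along which they close (so a half turn about z gives the same grasp; the last joint's range is limited). The gripper opens to 85 mm and grips with 20 to 120 N. Pads are 22 mm wide; open, the fingers measure 114 mm over their backs; the gripper's body (76 mm by 85 mm) begins 54 mm behind the grasp point. The pads swing forward as they close: fully open they stand 13 mm farther back than shut.
Start: joints at [1.335, 0.241, 0.005, 1.335, 0, 1.571], TCP at [0.117, 0.486, 0.231] pointing down, gripper open.
Joint ranges: [-2.72, 2.72], [-1.05, 1.87], [-1.09, 1.28], [-1.99, 2.15], [-1.42, 1.44], [-3.14, 3.14]. Speed limits (rad/s): [2.79, 2.79, 3.14, 3.14, 3.14, 3.14].

### API

Orientations are given as a 3x3 rotation matrix whose columns are the frame's x, y, z axes.
In Python, from station import bot, release, gripper_close, eyes, order, sensors gives the robot as it stands. Calls block until the motion is done:
- bot.goto(position, orientation): joint-space move of the TCP to a pose.
- bot.move_linear(position, attitude=None, rate=0.15, stop_force=None): straight line of the TCP; attitude=None keeps the orientation; rate is the mean speed in m/s. With stop_force (N) it stops when the force on the tool has changed by that much, and returns True; else False.
- bot.set_joints(angles): joint-space move.
- release() and gripper_close(grasp_force=None): open the fingers fully, or close them until they stop; grasp_force is the grip in N (None keeps the last).
- bot.sleep(seconds).
- bot.inverse_kinematics(position, orientation): joint angles nearest the present ones, or None.
- eyes.get_image(name): name is "scene" or "top" or "wrist"; returns the picture (400x640x3 uint8, red, green, blue); there is no depth.
- eyes.camera_params(name): a dict with "intrinsics" (3x3 intrinsics, pixels), "R" (3x3) and "t" (3): a world point X has camera coordinates R X + t. Camera axes: x right, y down, z forward; pixel columns grow to the right and rows downward; lengths in m; the calibration is good to about 2 mm. The wrist camera is an equidistant fisheye: a pixel r from the principal point sees the ray r / f radians off the axis. A picture is of the moment at which its call begins: read the wrist's pose just before it. camera_params takes no time and is no camera call; for the wrist camera it gives the pose at the moment of the call.
A pose or a line that the arm cannot do raises bot.Unreachable and nothing moves.
- order.sign_off(): hands the job in; it is judged then, once.
Readings, each from a call of its own:
- sensors.read_clock(): time.
- sensors.read_qpos(): joint angles.
- sensors.read_qd(): joint speeds.
- sensors.read_joint_efforts(): joint torques, N m.
- sensors.read_tool_pos(): TCP position.
- sensors.read_orientation(): TCP orientation.
- sensors.read_ft_force(): force on the tool from outside, world axes, zero at the start.
- sensors.read_ft_torque(): the same for the moment, N m.
- sensors.read_gripper_width(): finger opening in m.
- sensors.read_grip_force(): force on a finger pad.
Only numpy, scipy, OpenCV 4.12 (cv2) and the standard library are available. Lean on these libraries where they do the work, as an engineer would, in place of code of your own. Each camera call takes 0.05 s, during which the arm holds its last target. There are 200 camera calls.

## Working session

There is one attempt and no reset: what is moved stays moved. The work goes in short steps, each a Python script; the robot and the scene stay as the last script left them, time stands still between calls to the robot, and variables do not carry over. Pictures are saved under pics/ and viewed, at most 10 in all, crops included, and the job is handed in when it is done.

```bash
mkdir -p pics; python3 - <<'E'
from station import *
import cv2,numpy as np
for n in ("scene","top","wrist"):
    im=eyes.get_image(n); cv2.imwrite(f"pics/{n}0.png",im[:,:,::-1])
    p=eyes.camera_params(n); print(n,np.round(p["intrinsics"],1).tolist(),np.round(p["R"],3).tolist(),np.round(p["t"],3).tolist())
print(sensors.read_clock(),sensors.read_orientation())
E
```

```text
scene [[421.8, 0.0, 318.2], [0.0, 421.8, 214.0], [0.0, 0.0, 1.0]] [[0.241, 0.97, -0.021], [0.615, -0.17, -0.77], [-0.751, 0.173, -0.638]] [-0.145, -0.283, 1.336]
top [[447.4, 0.0, 322.4], [0.0, 447.4, 205.2], [0.0, 0.0, 1.0]] [[-0.003, -1.0, -0.016], [-0.998, 0.004, -0.062], [0.062, 0.016, -0.998]] [0.04, 0.598, 1.047]
wrist [[309.7, 0.0, 325.1], [0.0, 309.7, 203.2], [0.0, 0.0, 1.0]] [[0.234, 0.972, -0.002], [0.926, -0.222, 0.305], [0.296, -0.073, -0.952]] [-0.497, -0.039, 0.381]
0.15 [[-9.72317728e-01  2.33662373e-01 -3.63348950e-04]
 [ 2.33662656e-01  9.72316513e-01 -1.53689273e-03]
 [-5.82381792e-06 -1.57924912e-03 -9.99998753e-01]]
```

View pics/top0.png

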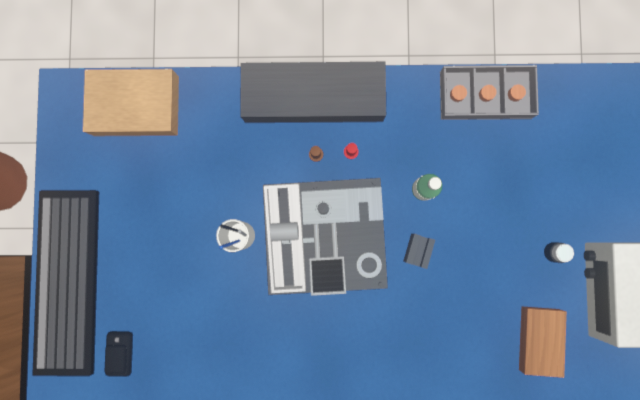

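View pics/scene0.png

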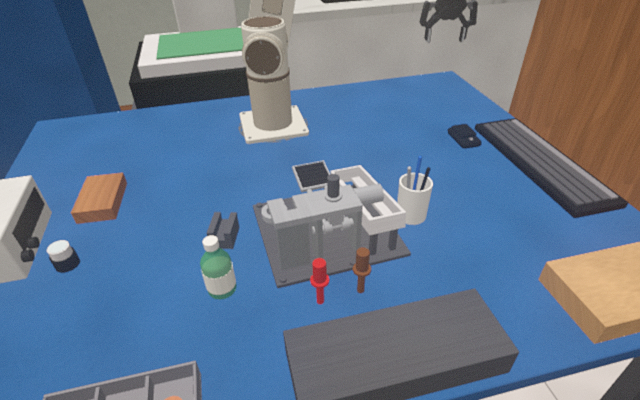

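The top view shows the feeder at columns 265-387 and rows 178-295, with its axes nearly the world's: tread at (327,275), pin at (323,209), notch near (364,210). The brown and red look-alikes stand behind it. I'll enlarge this area.

```bash
python3 - <<'E'
import cv2
im=cv2.imread("pics/top0.png")[170:305,210:390]
cv2.imwrite("pics/topc.png",cv2.resize(im,(0,0),fx=4.4,fy=4.4,interpolation=cv2.INTER_CUBIC))
E
```

```text
(no output)
```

View pics/topc.png

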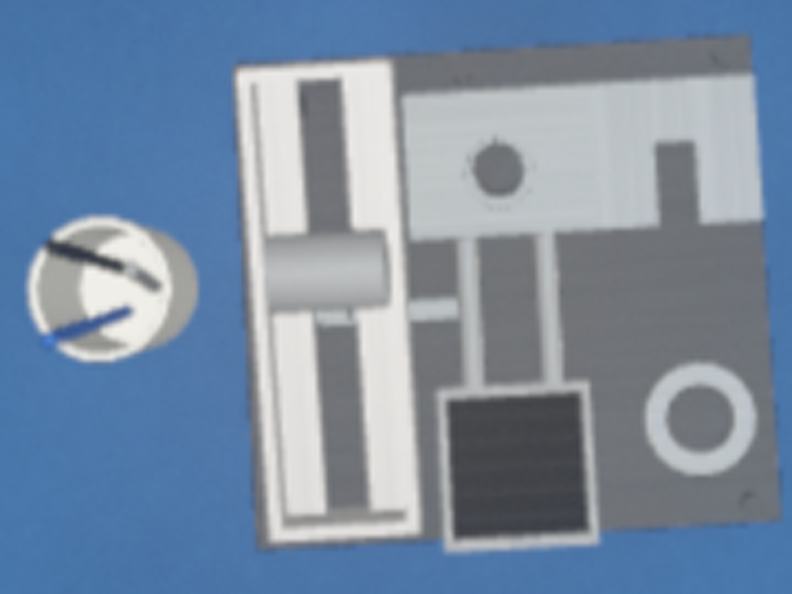

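The enlarged crop shows:
- Plate corners at about (403,95), (755,75), (764,220) and (412,240).
- Grip top at (498,170).
- Notch closed end at (676,143) and mouth at (679,223).
- Tread corners at (438,390), (588,381), (600,545) and (446,552).

Next I'll fit the feeder pose.

```bash
cat > h.py <<'E'
from station import *
import numpy as np, cv2
from scipy.optimize import least_squares
def ray(uv,z,n="top"):
    p=eyes.camera_params(n);R,t=np.array(p["R"]),np.array(p["t"])
    d=R.T@np.linalg.inv(p["intrinsics"])@[*uv,1]; c=-R.T@t
    return c+d*(z-c[2])/d[2]
full=lambda u,v:((u+.5)/4.4+209.5,(v+.5)/4.4+169.5)
E
python3 - <<'E'
from h import *
P=np.array([ray(full(*q),.135)[:2] for q in [(403,95),(755,75),(764,220),(412,240)]])
F=np.array([(65,45),(65,-125),(-5,-125),(-5,45)])/1e3
rot=lambda a:np.array([[np.cos(a),-np.sin(a)],[np.sin(a),np.cos(a)]])
s=least_squares(lambda q:(F@rot(q[2]).T+q[:2]-P).ravel(),[.4,0,0]); print("feeder",s.x,"res",s.fun.round(4))
o,R=s.x[:2],rot(s.x[2]); f=lambda q,z:((ray(full(*q),z)[:2]-o)@R).round(4)
w=lambda q,z:ray(full(*q),z).round(4)
print("pin",w((498,170),.183),f((498,170),.183))
print("notch end/mouth",w((676,143),.135),f((676,143),.135),f((679,223),.135))
B=[(234,66),(750,38),(778,522),(258,549)]
print("base",[f(q,.01) for q in B])
for q,z in zip([(438,390),(588,381),(600,545),(446,552)],(.092,.092,.104,.104)): print("tread",f(q,z))
print("ring", f((700,419),.028),"cupTop",w((99,288),.095))
E
```

```text
feeder [0.55825037 0.03213198 0.05357175] res [-0.0001 -0.0002 -0.      0.      0.0001 -0.0002  0.0001  0.0004]
pin [0.5817 0.0342 0.183 ] [0.0235 0.0008]
notch end/mouth [ 0.5971 -0.0509  0.135 ] [ 0.0344 -0.085 ] [-0.0042 -0.084 ]
base [array([0.0987, 0.1443]), array([ 0.0976, -0.1388]), array([-0.1649, -0.137 ]), array([-0.1641,  0.1439])]
tread [-0.0798  0.0381]
tread [-0.0795 -0.0371]
tread [-0.1592 -0.0379]
tread [-0.1585  0.0379]
ring [-0.1062 -0.0971] cupTop [0.528  0.2361 0.095 ]
```

The fit agrees with the given sizes to under 1 mm. The notch is at feeder (0.0245, -0.085) and the pin at (0.0235, 0.0005). Now I'll grasp and lift the pin.

```bash
cat >> h.py <<'E'
A=0.05357; O=np.array([.55825,.03213]); c,s=np.cos(A),np.sin(A)
W=lambda x,y,z:[O[0]+c*x-s*y,O[1]+s*x+c*y,z]
D=np.array([[-c,-s,0],[-s,c,0],[0,0,-1.]])
def st(m): print(m,round(sensors.read_clock(),2),"F",np.round(sensors.read_ft_force(),1),"T",np.round(sensors.read_ft_torque(),2),"w",round(sensors.read_gripper_width(),4),"p",np.round(sensors.read_tool_pos(),4))
def shot(n,f): cv2.imwrite(f"pics/{f}.png",eyes.get_image(n)[:,:,::-1])
E
python3 - <<'E'
from h import *
bot.goto(W(.0238,.0005,.235),D); st("above")
hit=bot.move_linear(W(.0238,.0005,.153),rate=.1,stop_force=6); st(("down",hit))
if not hit:
    gripper_close(50); st("grip")
    hit=bot.move_linear(W(.0238,.0005,.225),rate=.06,stop_force=25); st(("up",hit))
    shot("scene","s1"); shot("wrist","w1")
a=cv2.imread("pics/s1.png")[130:280,230:430]; cv2.imwrite("pics/s1c.png",cv2.resize(a,(0,0),fx=4,fy=4,interpolation=cv2.INTER_CUBIC))
E
```

```text
above 2.47 F [-0.2  0.1  0.8] T [ 0.04 -0.02 -0.03] w 0.0854 p [0.5818 0.0349 0.235 ]
('down', False) 3.43 F [ 1.5  0.2 -0.8] T [-0.03 -0.05  0.  ] w 0.0857 p [0.5826 0.034  0.1538]
grip 4.03 F [0.2 0.9 3. ] T [ 0.1   0.12 -0.03] w 0.0223 p [0.5821 0.0341 0.1534]
('up', False) 5.38 F [-0.3  0.2 -0.5] T [-0.01  0.07  0.03] w 0.0224 p [0.5817 0.0339 0.2244]
```

View pics/s1c.png

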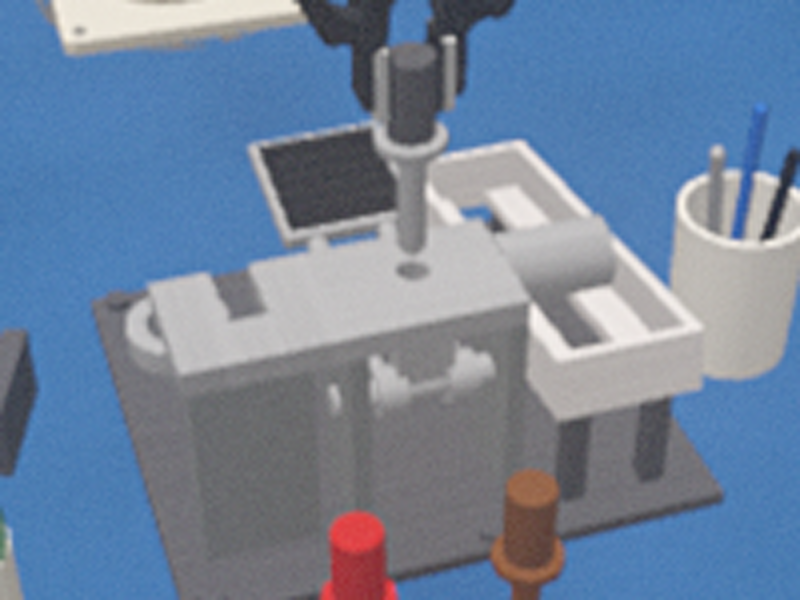

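View pics/w1.png

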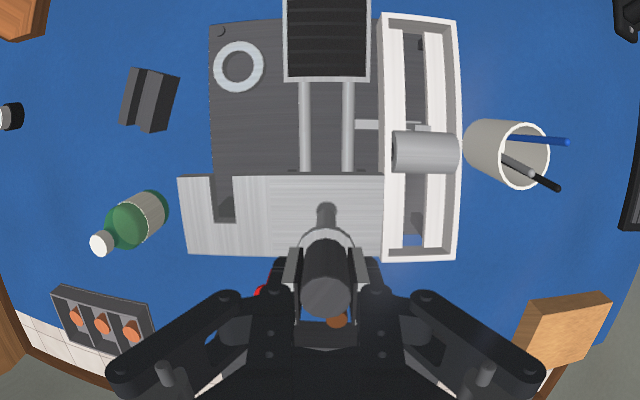

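The pin is clear of the bore and held upright at (410,150-250) in the scene crop, and the notch is free at (240,290). Next I'll move over the notch, lower the pin, push it in and seat it.

```bash
python3 - <<'E'
from h import *
bot.move_linear(W(.0238,.0005,.232),rate=.08)
bot.move_linear(W(.012,-.085,.232),D,rate=.1); st("over")
hit=bot.move_linear(W(.012,-.085,.157),rate=.07,stop_force=6); st(("down",hit))
if not hit:
    hit=bot.move_linear(W(.030,-.085,.157),rate=.02,stop_force=6); st(("push",hit))
    x,y,_=sensors.read_tool_pos()
    print("feeder x,y",(np.array([x,y])-O)@np.array([[c,-s],[s,c]]))
shot("scene","s2")
a=cv2.imread("pics/s2.png")[130:280,230:430]; cv2.imwrite("pics/s2c.png",cv2.resize(a,(0,0),fx=4,fy=4,interpolation=cv2.INTER_CUBIC))
E
```

```text
over 6.75 F [-0.5  0.3 -1.5] T [-0.06 -0.02 -0.01] w 0.0228 p [ 0.5748 -0.0517  0.232 ]
('down', False) 7.97 F [ 0.7 -0.2 -1.4] T [0.01 0.06 0.01] w 0.0227 p [ 0.5753 -0.0522  0.1576]
('push', True) 8.8 F [ 0.2 -0.2 -1.5] T [ 0.03  0.07 -0.01] w 0.0226 p [ 0.59   -0.0512  0.1559]
feeder x,y [ 0.02722894 -0.08491286]
```

View pics/s2c.png

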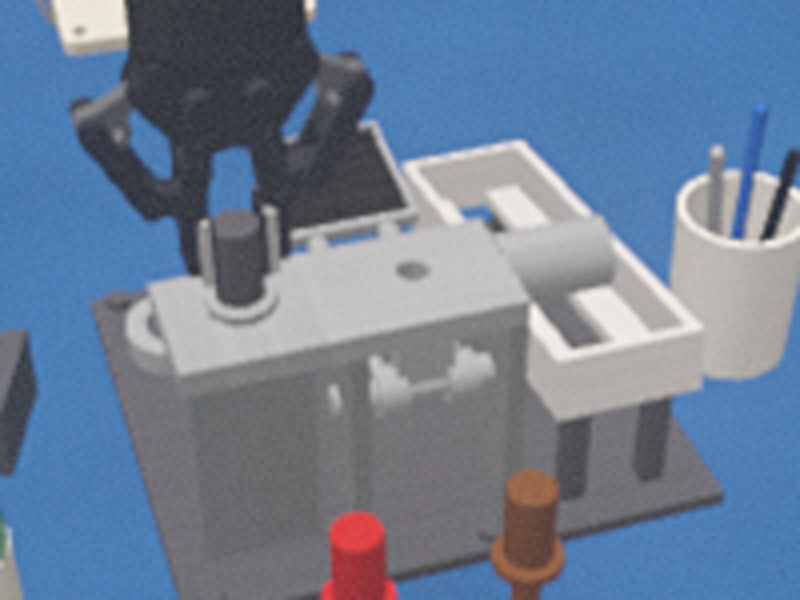

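The pin is in the notch at (240,290) in the crop and met the closed end at feeder x = 0.0272. Next I'll set it down, release it, and press the pedal.

```bash
python3 - <<'E'
from h import *
hit=bot.move_linear(W(.0265,-.085,.150),rate=.02,stop_force=4); st(("seat",hit))
release(); st("rel")
bot.move_linear(W(.0268,-.085,.24),rate=.12); st("up")
gripper_close()
bot.goto(W(-.119,0,.24),D); st("over tread")
shot("wrist","w3"); shot("scene","s3"); shot("top","t3")
a=cv2.imread("pics/s3.png")[130:280,230:330]; b=cv2.imread("pics/t3.png")[170:270,290:390]
z=lambda i,h:cv2.resize(i,(400,h),interpolation=cv2.INTER_CUBIC)
cv2.imwrite("pics/c3.png",np.hstack([z(a,600),cv2.copyMakeBorder(z(b,400),0,200,0,0,0)]))
E
```

```text
('seat', True) 9.07 F [0.4 0.  4.4] T [0.01 0.03 0.  ] w 0.0226 p [ 0.5896 -0.0512  0.1534]
rel 9.71 F [ 0.3 -0.1  0.6] T [-0.02 -0.01  0.07] w 0.085 p [ 0.5887 -0.0511  0.1523]
up 10.59 F [0.5 0.3 0.1] T [-0.03 -0.01 -0.02] w 0.0855 p [ 0.5891 -0.0513  0.2391]
over tread 12.07 F [ 0.4 -0.3  0.4] T [ 0.01 -0.06 -0.01] w 0.0 p [0.4403 0.0258 0.2407]
```

View pics/c3.png

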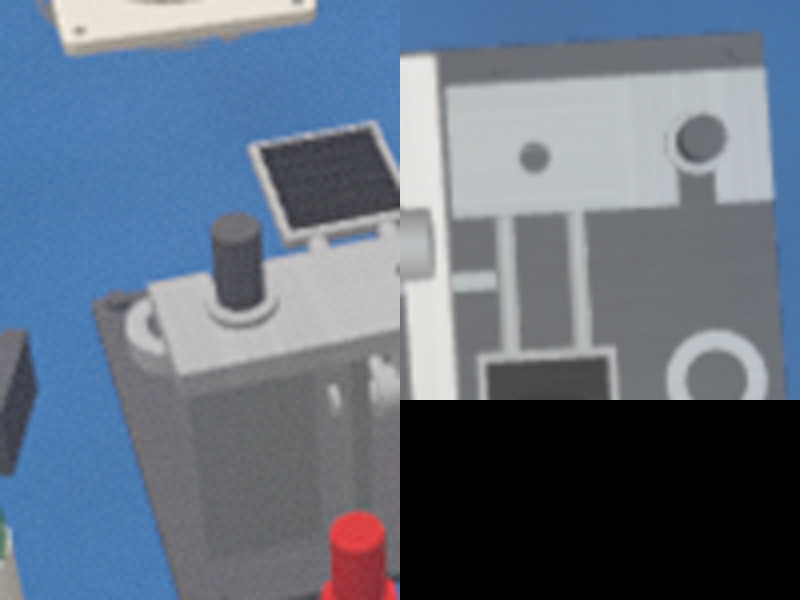

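The pin stands upright at the notch's closed end, collar on the plate: the grip is at (238,260) in the left view, and the right view shows only the expected parallax. Now I'll press the pedal.

```bash
python3 - <<'E'
from h import *
bot.move_linear(W(-.119,0,.115),rate=.12)
hit=bot.move_linear(W(-.119,0,.052),rate=.04,stop_force=30); st(("press",hit))
if not hit: hit=bot.move_linear(W(-.119,0,.043),rate=.015,stop_force=22); st(("stop",hit))
bot.sleep(2); st("hold"); shot("scene","s4"); shot("wrist","w4")
a=cv2.imread("pics/s4.png")[130:280,230:430]; cv2.imwrite("pics/s4c.png",cv2.resize(a,(0,0),fx=4,fy=4,interpolation=cv2.INTER_CUBIC))
E
```

```text
('press', False) 15.14 F [-3.8  0.2 11.6] T [-0.07  0.66  0.02] w 0.0001 p [0.4395 0.0258 0.0527]
('stop', True) 15.57 F [-3.7  0.8 13. ] T [-0.06  0.76 -0.01] w -0.0 p [0.44   0.0258 0.0494]
hold 17.57 F [-3.5 -0.9 13. ] T [-0.05  0.71  0.05] w -0.0005 p [0.44   0.0258 0.0495]
```

View pics/s4c.png

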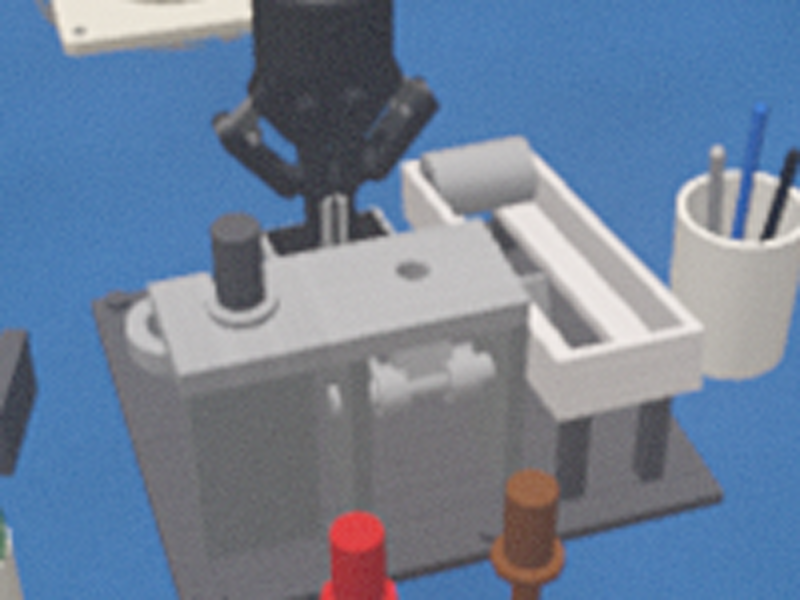

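The roller is at the chute's low end at (480,175), and the tread reads 49.5 mm. I'll push once more firmly onto the stop, then let the pedal up and check.

```bash
python3 - <<'E'
from h import *
hit=bot.move_linear(W(-.119,0,.0475),rate=.01,stop_force=18); st(("firm",hit)); bot.sleep(.7); st("held")
bot.move_linear(W(-.119,0,.13),rate=.05); bot.move_linear(W(-.119,0,.25),rate=.15); 
bot.goto(W(-.20,0,.30),D); bot.sleep(.5); st("clear")
shot("scene","s5"); shot("top","t5")
a=cv2.imread("pics/s5.png")[130:280,230:430]; b=cv2.imread("pics/t5.png")[170:305,210:390]
z=lambda i:cv2.resize(i,(400,300),interpolation=cv2.INTER_CUBIC)
cv2.imwrite("pics/c5.png",np.hstack([z(a),z(b)]))
E
```

```text
('firm', False) 17.93 F [-5.6 -1.  19.8] T [-0.02  0.96  0.  ] w 0.0 p [0.4401 0.0258 0.0492]
held 18.62 F [-4.5 -0.1 19. ] T [-0.02  0.98  0.03] w -0.0001 p [0.4401 0.0258 0.0492]
clear 22.34 F [-0.4 -0.  -0.2] T [ 0.01  0.05 -0.01] w -0.0002 p [0.3587 0.0214 0.2996]
```

View pics/c5.png

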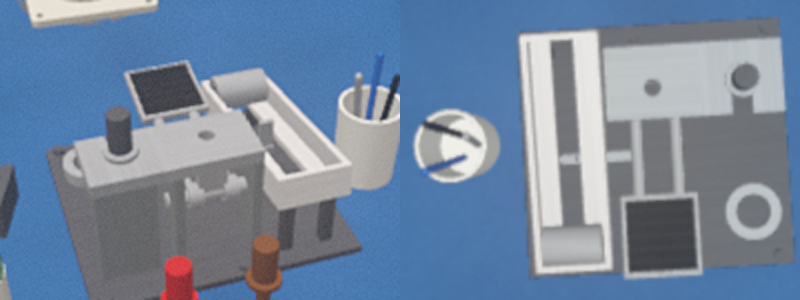

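The pin is parked at (745,77), the roller rests at the low end wall at (572,245), the pedal is back up, and the bystanders haven't moved. The tread was at its stop: force rose to 19 N with no further travel.

```bash
python3 -c "
from station import *
print(order.sign_off())"
```

```text
the job is handed in; nothing more can be done
None
```

The job is handed in at about 22 s on the clock: the pin is parked upright at the notch's closed end, the pedal was pressed to its stop and is back up, the roller is at the low end wall, and the bystanders look undisturbed in the last pictures.

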